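# Serve a cheese sample with tongs

### The arm

A 6-joint arm with a two-finger parallel gripper is mounted at the origin on the work surface. World frame = base frame: x ahead of the robot, y to its left, z up, the work surface at z = 0. Lengths are in m, angles in rad, forces in N, time in s.
With the tool pointing down it reaches from about 0.375 to 0.825 m from the base axis. Payload 5.5 kg.
Tool frame: the origin (TCP) lies at the very end of the fingers, on their centre line; the grasp point (between the pads) lies pinch_z behind it (pinch_z is the distance from the TCP to the grasp point, in m); z points along the fingers, y is the line along which they close (so a half turn about z gives the same grasp; the last joint's range is limited). The gripper opens to 85 mm and grips with 20 to 120 N. Pads are 22 mm wide; open, the fingers measure 114 mm over their backs; the gripper's body (76 mm by 85 mm) begins 54 mm behind the grasp point. The pads swing forward as they close: fully open they stand 13 mm farther back than shut.
Start: joints at [1.191, 0.314, -0.047, 1.21, 0, 1.571], TCP at [0.222, 0.557, 0.231] pointing down, gripper open.
Joint ranges: [-2.67, 2.67], [-0.69, 1.73], [-1.03, 1.25], [-2.08, 2.16], [-1.42, 1.45], [-3.14, 3.14]. Speed limits (rad/s): [2.39, 2.39, 3.01, 3.14, 3.14, 3.14].

### API

Orientations are given as a unit quaternion [x, y, z, w].
In Python, from station import * gives the robot as it stands.
- The arm moves only by the tool arm_command, never from a script. Its argument "steps" is a list of rows, each an object with "linear": the shift along the world's x, y, z in m, a list of three; "turn": the turn, a rotation vector about the world's x, y, z in units of 8 degrees (1.0 is 8 degrees), a list of three; "gripper": the finger opening in m, from 0 to 0.0854. A call has 1 to 10 rows; each row is the pose to reach, as a shift and turn from the pose commanded when the call began; what a row does not reach only later rows make up. A row lasts 1/8 s, in which the tool goes at most 62.5 mm and 10.7 degrees, less where a joint would pass 70% of its speed; a pose out of reach is approached as far as the arm can. A call with a gripper value outside its range is refused whole. The fingers move at their own pace and stop on an object; the grip force is fixed at half the most. Time passes only in rows, so rows that repeat a pose let the fingers close. It gives the time, the measured TCP pose, the force, the opening and the grip force at its end, in the units of the state.
- read_state(): the state, without advancing time (a new reading comes with each control period).
- get_image(name): name is "side" or "top"; returns the picture (400x640x3 uint8, red, green, blue); there is no depth.
- get_calibration(name): a dict with "camera_matrix" (3x3 intrinsics, pixels), "R" (3x3) and "t" (3): a world point X has camera coordinates R X + t. Camera axes: x right, y down, z forward; pixel columns grow to the right and rows downward; lengths in m; the calibration is good to about 2 mm. A picture is of the moment at which its call begins. get_calibration takes no time and is no camera call.
- finish_job(): hands the job in; it is judged then, once.
The state is a dict: "time_s": time; "q": joint angles; "joint_vel": joint speeds; "tau": joint torques, N m; "eef_pos": TCP position; "tool_rot": TCP orientation; "contact_force": force on the tool from outside, world axes, zero at the start; "moment": the same for the moment, N m; "opening": finger opening in m; "finger_force": force on a finger pad.
Only numpy, scipy, OpenCV 4.12 (cv2) and the standard library are available. Lean on these libraries where they do the work, as an engineer would, in place of code of your own. Each camera call takes 0.05 s, during which the arm holds its last target. There are 200 camera calls.

### The job

Get a tasting ready at the cheese counter: first slide the small white dish along the counter, without lifting it, until it stands wholly on the round cork mat, and let go of it. Then take the tongs by their blue grips, close them on the red cheese and lift it off the board with the tongs alone (the gripper itself must not touch any cheese). Finish while still holding the red cheese in the tongs over the middle of the dish, at least 5 cm above its rim, with the dish still on the mat and the other cheeses and the jar left where they were.

Things in the scene. Friction and masses are not known exactly. Their poses are not given: they have to be found in the camera images.
- tongs: Spring tongs lying flat, loose, 0.11 kg, 205 mm long: two steel arms in a flat V. Origin: at their underside, midway between the blue grips; x along the centre line to the open tips, z up. Hinge pin (18 mm wide, 24 mm tall) at x = -105 mm. A spring holds them open: 4 N on the grips when open, 6 to 7 N when closed on a cheese; 20 to 40 N on the grips holds a cheese well.
- tongs_grip (a point): point midway between the two blue grips, 15 mm above the tongs' underside. The grips, one outside each arm, run 25 mm back to 21 mm forward of it and from the underside up to 30 mm. Over them the tongs are 62 mm wide when open (66 at their front ends) and about 37 mm when closed on a cheese. Squeezing them shuts the tips, by about 1.9 mm per mm.
- tongs_tips (a point): point midway between the open tips, 12 mm above the tongs' underside, 87 mm ahead of the origin (90 mm when closed on a cheese). The tips are steel V-cups that face each other, 28 mm long and 24 mm tall, 79 mm apart when open (95 mm over their outsides). This point is fixed to the -y arm: true only while the tongs are open.
- tongs_jaw (a joint): closing angle of the tongs: 0 rad open (at rest), about 0.24 when the tips hold a cheese, 0.36 at the stop (tips about 8 mm apart).
- board: fixed light-wood board, 100 mm (its x) by 240 mm (its y), 18 mm thick, with the three cheeses in a row along its y axis, 80 mm from centre to centre (one at the middle, in any order). Origin: centre of its underside, on the counter.
- red_cheese: small waxed cheese, red, an upright cylinder of 40 mm diameter and 26 mm height with a white paper strip on top, about 35 g, loose. Origin: centre of its underside, which starts on the board's top, 18 mm above the counter.
- yellow_cheese: the same in yellow wax; to be left alone.
- green_cheese: the same in green wax; to be left alone.
- dish: round shallow white dish, loose, 0.18 kg: outside diameter 102 mm at the foot and 110 mm at the rim, 22 mm high, wall 4 mm, floor 5 mm thick (inside diameter about 95 mm at the floor). Origin: centre of its underside. It slides when pushed at the wall from outside or inside, with 1 to 2 N.
- mat: round cork mat, 156 mm diameter, level with the counter (1 mm; it does not hinder sliding), fixed. Origin: its centre.
- jar: amber glass jar with a brass cap, 60 mm diameter, 75 mm high, loose, to be left alone. Origin: centre of its underside.
There are look-alikes about, which are no part of the job. There is more than one size of the tongs; the job needs the largest.

How it is judged:
By the outcome, as a careful person would: the job done as asked, in the order asked, and still so for the second after the job is handed in, while the arm keeps its last pose, push and grip.
It also fails if it takes over 58 s, if anything falls off the work surface, if the arm or the gripper's body presses on something with over 40 N, if the wrist force passes 120 N, or if a joint passes its speed limit or range.

## Working session

There is one attempt and no reset: what is moved stays moved. The work goes in short steps, Python scripts to look and compute and a tool call to move; the robot and the scene stay as the last step left them, time stands still between calls to the robot, and variables do not carry over. Pictures are saved under pics/ and viewed, at most 10 in all, crops included, and the job is handed in when it is done.

Besides the shell and the picture viewer there is one more tool, called after "Request:" as name(argument=value, ...), one argument or row to a line, values as JSON. arm_command: Moves the arm, as the interface text tells. Its arguments: {"type":"object","properties":{"steps":{"type":"array"}},"required":["steps"]}

```bash
ls; mkdir -p pics; python3 - <<'E'
from station import *
import cv2
for n in ("top","side"):
    cv2.imwrite(f"pics/{n}0.png",get_image(n)[:,:,::-1])
    c=get_calibration(n);print(n,c)
s=read_state();print({k:s[k] for k in("time_s","eef_pos","tool_rot","contact_force","opening")})
import station;print([k for k in dir(station) if k[0]!='_'])
try: print(pinch_z)
except Exception as e: print(e)
E
```

```text
pics
top {'camera_matrix': array([[497.12607988,   0.        , 315.12027715],
       [  0.        , 497.12607988, 195.75447086],
       [  0.        ,   0.        ,   1.        ]]), 'R': array([[-0.02711979, -0.99962841, -0.00274919],
       [-0.97793982,  0.027101  , -0.20712132],
       [ 0.20711886, -0.00292854, -0.9783114 ]]), 't': array([-0.03729041,  0.47345332,  1.09507789])}
side {'camera_matrix': array([[419.89328054,   0.        , 318.98573767],
       [  0.        , 419.89328054, 200.72030334],
       [  0.        ,   0.        ,   1.        ]]), 'R': array([[ 0.81443949, -0.5798923 , -0.02032845],
       [-0.33755106, -0.44500146, -0.82947754],
       [ 0.47196145,  0.68242115, -0.55817002]]), 't': array([-0.40913841,  0.1846915 ,  1.00213282])}
{'time_s': 0.1, 'eef_pos': array([0.22224098, 0.55676107, 0.23055164]), 'tool_rot': array([ 1.88741857e-01,  9.82026444e-01, -7.47281921e-04, -1.28520480e-04]), 'contact_force': array([-0.61436721,  0.25389296,  0.76113367]), 'opening': 0.0854361192950408}
['Unreachable', 'finish_job', 'get_calibration', 'get_image', 'pinch_z', 'read_state']
0.0187
```

View pics/top0.png

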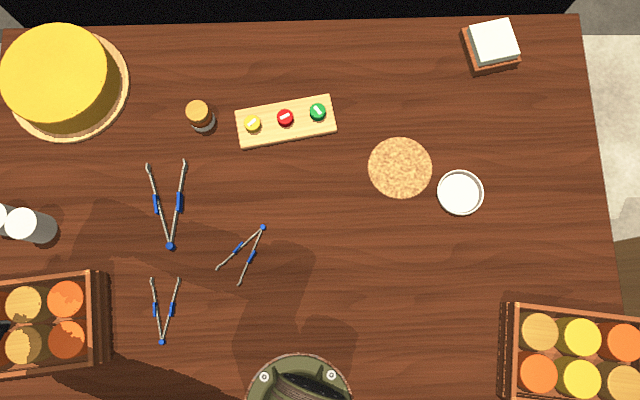

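View pics/side0.png

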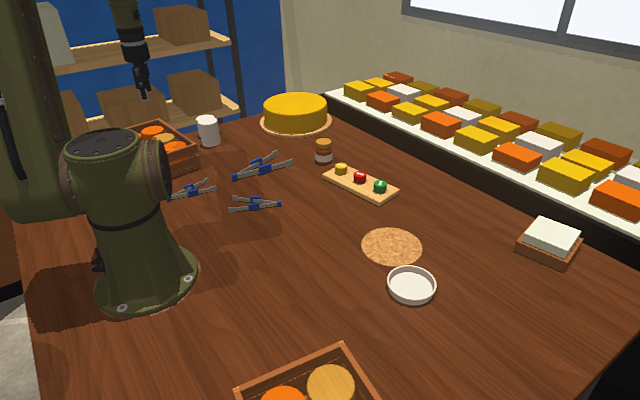

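The top view shows the large tongs at about (170,205), with hinge (170,245) and tips (150,165) and (184,162). The board is at (285,120) with yellow, red and green at (252,124), (285,117) and (318,111). The jar is at (198,113), the mat at (400,167) and the dish at (460,192). The side view agrees.

```bash
cat > h.py <<'E'
import numpy as np,cv2
from station import *
def ray(n,uv,z):
    c=get_calibration(n);K,R,t=c["camera_matrix"],c["R"],c["t"]
    o=-R.T@t;d=R.T@np.linalg.solve(K,np.array([uv[0],uv[1],1.]))
    return (o+d*(z-o[2])/d[2])
def proj(n,X):
    c=get_calibration(n);p=c["camera_matrix"]@(c["R"]@np.array(X)+c["t"]);return p[:2]/p[2]
def blobs(im,lo,hi,amin=15,box=None):
    h=cv2.cvtColor(im,cv2.COLOR_RGB2HSV);m=cv2.inRange(h,np.array(lo),np.array(hi))
    if box: 
        k=np.zeros_like(m);x0,y0,x1,y1=box;k[y0:y1,x0:x1]=1;m*=k
    n,l,s,c=cv2.connectedComponentsWithStats(m)
    return [(c[i].round(1),s[i][:].tolist()) for i in range(1,n) if s[i][4]>=amin],m
E
python3 - <<'E'
from h import *
im=get_image("top")
for nm,lo,hi,box,z in [("blue",(105,150,60),(125,255,255),(130,140,290,360),.015),("red",(0,170,80),(6,255,255),(230,90,345,155),.044),("red2",(172,150,80),(180,255,255),(230,90,345,155),.044),("green",(50,120,40),(85,255,255),(230,90,345,155),.044),("yel",(22,190,120),(32,255,255),(230,90,345,155),.044),("dish",(0,0,140),(180,60,255),(425,160,500,230),.022),("mat",(5,80,120),(20,220,255),(360,130,436,205),.001),("jarcap",(8,150,100),(25,255,255),(180,90,220,140),.075)]:
    b,m=blobs(im,lo,hi,12,box)
    print(nm)
    for c,s in b: print("  ",c,s,ray("top",c,z).round(4))
b,m=blobs(im,(0,0,140),(180,60,255),12,(425,160,500,230))
c=max(cv2.findContours(m,0,1)[0],key=cv2.contourArea);print("dish ell",cv2.fitEllipse(c),ray("top",cv2.fitEllipse(c)[0],.022))
b,m=blobs(im,(5,60,100),(22,255,255),12,(360,130,440,205))
c=max(cv2.findContours(m,0,1)[0],key=cv2.contourArea);print("mat ell",cv2.fitEllipse(c),ray("top",cv2.fitEllipse(c)[0],.001))
for p in [(235,124),(331,95),(337,132),(240,149)]:print("board",ray("top",p,.018).round(3))
for p in [(149,164),(184,161),(170,245)]:print("tongs",ray("top",p,.024).round(3))
crop=im[145:255,130:240];cv2.imwrite("pics/c1.png",np.hstack([cv2.resize(crop[:,:,::-1],None,fx=5,fy=5,interpolation=2)]))
E
```

```text
blue
   [178.8 202. ] [176, 192, 7, 20, 87] [0.4734 0.2729 0.015 ]
   [155.2 204.2] [153, 195, 6, 20, 59] [0.4696 0.3286 0.015 ]
   [262.5 226.9] [260, 224, 6, 6, 21] [0.4084 0.0749 0.015 ]
   [170. 246.] [166, 243, 9, 7, 51] [0.3695 0.2902 0.015 ]
   [237.6 247.1] [233, 242, 10, 11, 30] [0.3626 0.133  0.015 ]
   [250.9 256.4] [247, 250, 8, 13, 34] [0.3403 0.1021 0.015 ]
   [154.1 308.8] [153, 303, 4, 14, 35] [0.2279 0.3215 0.015 ]
   [171.1 309.2] [169, 303, 6, 14, 45] [0.226 0.283 0.015]
   [161.6 341.7] [159, 340, 6, 5, 24] [0.1556 0.3019 0.015 ]
red
   [284.8 117.9] [277, 109, 16, 18, 157] [0.6658 0.0171 0.044 ]
red2
green
   [317.1 112.5] [310, 103, 16, 18, 164] [ 0.6774 -0.0606  0.044 ]
yel
dish
   [459.9 192.1] [437, 170, 47, 45, 1635] [ 0.4774 -0.3922  0.022 ]
mat
   [397.4 166.4] [360, 130, 76, 75, 5077] [ 0.5499 -0.2524  0.001 ]
jarcap
   [198.2 113.4] [180, 90, 40, 50, 1111] [0.6708 0.2172 0.075 ]
dish ell ((460.034912109375, 191.95616149902344), (43.94742965698242, 46.85041427612305), 118.94618225097656) [ 0.47776426 -0.39258077  0.022     ]
mat ell ((399.23095703125, 166.84552001953125), (87.28316497802734, 93.1482162475586), 86.04894256591797) [ 0.54866843 -0.25673759  0.001     ]
board [0.663 0.14  0.018]
board [ 0.732 -0.097  0.018]
board [ 0.636 -0.108  0.018]
board [0.599 0.128 0.018]
tongs [0.566 0.344 0.024]
tongs [0.571 0.261 0.024]
tongs [0.371 0.288 0.024]
```

View pics/c1.png

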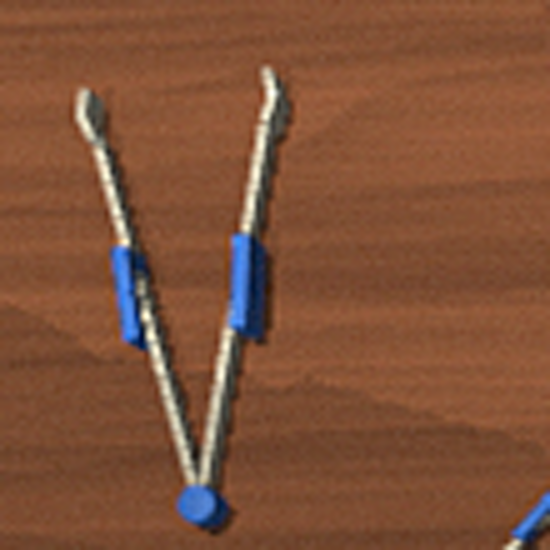

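Request:
arm_command(
  steps=[
    {"linear":[0.33,-0.45,0],"turn":[0,0,0],"gripper":0},
    {"linear":[0.33,-0.45,0],"turn":[0,0,0],"gripper":0},
    {"linear":[0.33,-0.45,0],"turn":[0,0,0],"gripper":0},
    {"linear":[0.33,-0.45,0],"turn":[0,0,0],"gripper":0},
    {"linear":[0.33,-0.45,0],"turn":[0,0,0],"gripper":0},
    {"linear":[0.33,-0.45,0],"turn":[0,0,0],"gripper":0},
    {"linear":[0.33,-0.45,0],"turn":[0,0,0],"gripper":0},
    {"linear":[0.33,-0.45,0],"turn":[0,0,0],"gripper":0},
    {"linear":[0.33,-0.45,0],"turn":[0,0,0],"gripper":0},
  ],
)

```text
time_s: 1.27
eef_pos: [0.5533, 0.1052, 0.2312]
tool_rot: [0.189, 0.982, 0.0, -0.0]
contact_force: [0.7, 1.0, 0.2]
opening: -0.0002
finger_force: 0.0
```

```bash
python3 - <<'E'
from h import *
s=read_state();print({k:np.round(s[k],3) for k in("time_s","q","eef_pos","tool_rot","contact_force","opening")})
im=get_image("top")
# mat: local mean saturation/value speckle -> bright pixels
h=cv2.cvtColor(im,cv2.COLOR_RGB2HSV);print(h[167,400],h[150,450],h[185,390])
m=cv2.inRange(im,(150,90,40),(255,255,140));k=np.zeros_like(m);k[125:210,355:442]=1;m=cv2.morphologyEx(m*k,cv2.MORPH_CLOSE,np.ones((5,5)))
c=max(cv2.findContours(m,0,1)[0],key=cv2.contourArea);e=cv2.fitEllipse(c);print(e,ray("top",e[0],.001))
E
```

```text
{'time_s': np.float64(1.275), 'q': array([ 0.188,  0.244, -0.139,  1.187,  0.   ,  0.568]), 'eef_pos': array([0.553, 0.105, 0.231]), 'tool_rot': array([ 0.189,  0.982,  0.   , -0.   ]), 'contact_force': array([0.742, 1.   , 0.182]), 'opening': np.float64(-0.0)}
[ 15 130 232] [ 11 153 127] [ 15 130 232]
((400.3126525878906, 167.33602905273438), (60.67772674560547, 67.14547729492188), 96.91747283935547) [ 0.54736309 -0.25928764  0.001     ]
```

Request:
arm_command(
  steps=[
    {"linear":[-0.072,-0.492,0],"turn":[0,0,0],"gripper":0},
    {"linear":[-0.072,-0.492,0],"turn":[0,0,0],"gripper":0},
    {"linear":[-0.072,-0.492,0],"turn":[0,0,0],"gripper":0},
    {"linear":[-0.072,-0.492,0],"turn":[0,0,0],"gripper":0},
    {"linear":[-0.072,-0.492,0],"turn":[0,0,0],"gripper":0},
    {"linear":[-0.072,-0.492,0],"turn":[0,0,0],"gripper":0},
    {"linear":[-0.072,-0.492,0],"turn":[0,0,0],"gripper":0},
    {"linear":[-0.072,-0.492,0],"turn":[0,0,0],"gripper":0},
    {"linear":[-0.072,-0.492,-0.06],"turn":[0,0,0],"gripper":0},
    {"linear":[-0.072,-0.492,-0.12],"turn":[0,0,0],"gripper":0},
  ],
)

```text
time_s: 2.58
eef_pos: [0.4806, -0.386, 0.1102]
tool_rot: [0.19, 0.982, -0.0, 0.001]
contact_force: [0.5, -0.0, -1.1]
opening: 0.0001
finger_force: 0.0
```

Request:
arm_command(
  steps=[
    {"linear":[0,0,-0.05],"turn":[0,0,0],"gripper":0},
    {"linear":[0,0,-0.085],"turn":[0,0,0],"gripper":0},
    {"linear":[0,0,-0.097],"turn":[0,0,0],"gripper":0},
    {"linear":[0,0,-0.097],"turn":[0,0,0],"gripper":0},
  ],
)

```text
time_s: 3.08
eef_pos: [0.4803, -0.3844, 0.0141]
tool_rot: [0.189, 0.982, 0.0, -0.0]
contact_force: [-0.5, -0.0, 0.4]
opening: 0.0001
finger_force: 0.0
```

```bash
python3 - <<'E'
from h import *
im=get_image("side");p=proj("side",(.478,-.392,.0)).astype(int);print(p)
x,y=p-[80,60];cv2.imwrite("pics/s1.png",cv2.resize(im[y-30:y+110,x-10:x+170,::-1],None,fx=4,fy=4))
E
```

```text
[409 287]
```

View pics/s1.png

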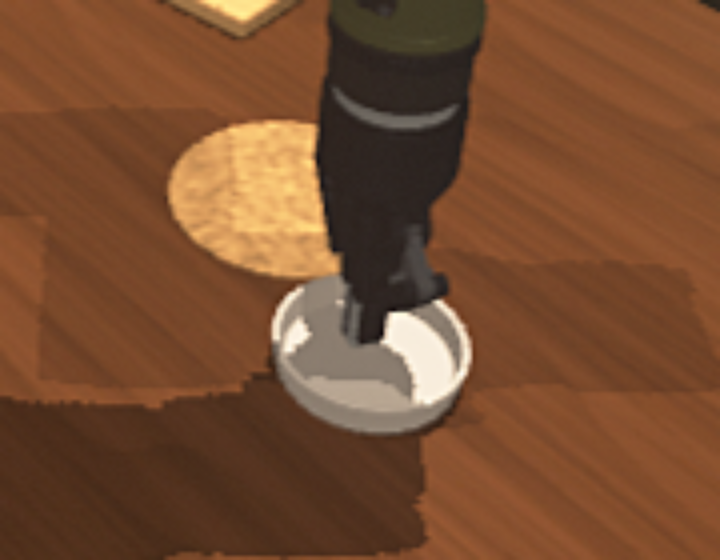

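The gripper's fingertips stand inside the dish, clear of its wall. I'll push on the inner wall toward the mat.

Request:
arm_command(
  steps=[
    {"linear":[0.005,0.009,0],"turn":[0,0,0],"gripper":0},
    {"linear":[0.009,0.017,0],"turn":[0,0,0],"gripper":0},
    {"linear":[0.013,0.024,0],"turn":[0,0,0],"gripper":0},
    {"linear":[0.018,0.034,0],"turn":[0,0,0],"gripper":0},
    {"linear":[0.025,0.047,0],"turn":[0,0,0],"gripper":0},
    {"linear":[0.032,0.061,0],"turn":[0,0,0],"gripper":0},
    {"linear":[0.04,0.075,0],"turn":[0,0,0],"gripper":0},
    {"linear":[0.048,0.09,0],"turn":[0,0,0],"gripper":0},
    {"linear":[0.056,0.105,0],"turn":[0,0,0],"gripper":0},
    {"linear":[0.063,0.119,0],"turn":[0,0,0],"gripper":0},
  ],
)

```text
time_s: 4.38
eef_pos: [0.5442, -0.2654, 0.0149]
tool_rot: [0.189, 0.982, -0.001, 0.0]
contact_force: [-2.6, -5.7, 6.0]
opening: 0.0002
finger_force: 3.8
```

Request:
arm_command(
  steps=[
    {"linear":[0.005,0.01,0],"turn":[0,0,0],"gripper":0},
    {"linear":[0.01,0.019,0],"turn":[0,0,0],"gripper":0},
    {"linear":[0.013,0.026,0],"turn":[0,0,0],"gripper":0},
    {"linear":[0.016,0.031,0],"turn":[0,0,0],"gripper":0},
    {"linear":[0.018,0.034,0],"turn":[0,0,0],"gripper":0},
    {"linear":[0.018,0.034,0],"turn":[0,0,0],"gripper":0},
  ],
)

```text
time_s: 5.12
eef_pos: [0.5619, -0.2315, 0.0149]
tool_rot: [0.189, 0.982, -0.001, 0.0]
contact_force: [-2.7, -4.3, 6.9]
opening: -0.0002
finger_force: 4.2
```

```bash
python3 - <<'E'
from h import *
im=get_image("side");p=proj("side",(.547,-.259,.0)).astype(int);print(p)
x,y=p;cv2.imwrite("pics/s2.png",cv2.resize(im[y-60:y+60,x-90:x+90,::-1],None,fx=4,fy=4))
E
```

```text
[391 245]
```

View pics/s2.png

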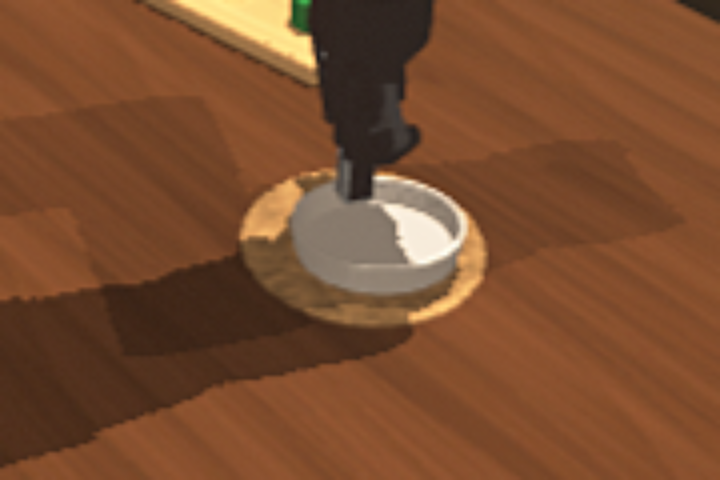

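The dish stands on the mat, clear of its edge on all sides. I'll back off, lift and check it.

Request:
arm_command(
  steps=[
    {"linear":[-0.004,-0.008,0],"turn":[0,0,0],"gripper":0},
    {"linear":[-0.008,-0.015,0],"turn":[0,0,0],"gripper":0},
    {"linear":[-0.008,-0.015,0.04],"turn":[0,0,0],"gripper":0},
    {"linear":[-0.008,-0.015,0.1],"turn":[0,0,0],"gripper":0},
    {"linear":[-0.008,-0.015,0.16],"turn":[0,0,0],"gripper":0.08},
    {"linear":[-0.01,0.045,0.17],"turn":[0,0,0.5],"gripper":0.0854},
    {"linear":[-0.02,0.105,0.17],"turn":[0,0,1.5],"gripper":0.0854},
    {"linear":[-0.03,0.165,0.17],"turn":[0,0,2.5],"gripper":0.0854},
    {"linear":[-0.04,0.225,0.17],"turn":[0,0,3.3],"gripper":0.0854},
    {"linear":[-0.05,0.285,0.17],"turn":[0,0,3.3],"gripper":0.0854},
  ],
)

```text
time_s: 6.42
eef_pos: [0.5102, 0.0554, 0.1838]
tool_rot: [-0.041, 0.999, 0.0, -0.001]
contact_force: [1.0, -0.5, -0.1]
opening: 0.0857
finger_force: 0.0
```

```bash
python3 - <<'E'
from h import *
s=read_state();print({k:np.round(s[k],3) for k in("time_s","q","eef_pos","tool_rot","opening")})
im=get_image("top");cv2.imwrite("pics/t2.png",im[:,:,::-1])
b,m=blobs(im,(0,0,140),(180,60,255),100,(350,120,450,220))
if b:
    c=max(cv2.findContours(m,0,1)[0],key=cv2.contourArea);e=cv2.fitEllipse(c);print("dish",e,ray("top",e[0],.022))
b,m=blobs(im,(105,150,130),(125,255,255),10,(130,140,215,260))
for c,s in b: print(c,s,ray("top",c,.027).round(4))
b,m=blobs(im,(0,0,90),(180,255,255),10,(130,140,215,260))
E
```

```text
{'time_s': np.float64(6.425), 'q': array([ 1.080e-01,  1.770e-01, -3.330e-01,  1.061e+00,  1.000e-03,
        2.600e-02]), 'eef_pos': array([0.51 , 0.055, 0.184]), 'tool_rot': array([-0.041,  0.999,  0.   , -0.001]), 'opening': np.float64(0.086)}
dish ((407.27789306640625, 165.84088134765625), (43.68479919433594, 45.523162841796875), 110.34062957763672) [ 0.5449779  -0.27232096  0.022     ]
```

View pics/t2.png

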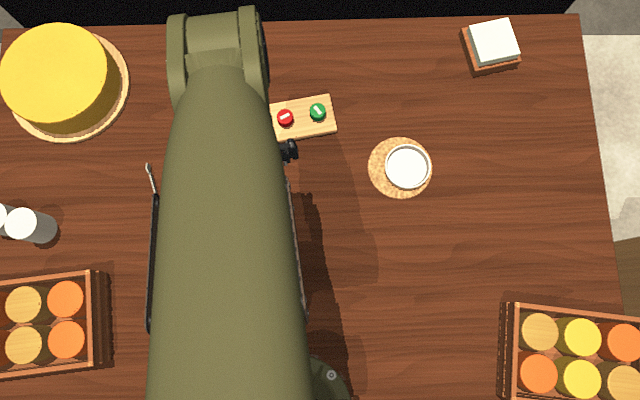

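The dish is wholly on the mat, with its centre at about (407,166) against the mat's (400,167). The arm hides the tongs, so I'll refine their pose from the first picture.

```bash
python3 - <<'E'
from h import *
im=cv2.imread("pics/top0.png")[:,:,::-1].copy()
# bright (lit) blue = top faces
b,m=blobs(im,(105,120,170),(125,255,255),10,(130,140,215,260))
for c,s in b: print(c,s,ray("top",c,.028).round(4))
# pixel picks from the 5x crop: hinge top, tips' tops, grip top-face ends
f=lambda x,y,z:ray("top",(130+x/5-.4,145+y/5-.4),z)
H=f(198,503,.024);L=f(83,92,.024);R=f(267,70,.024)
g=[f(118,248,.03),f(128,345,.03),f(238,236,.03),f(236,335,.03)]
print("hinge",H,"tips",L,R,np.linalg.norm(L-R),"grips",np.mean(g,0))
d=(L+R)/2-H;print("len",np.linalg.norm(d),"yaw",np.degrees(np.arctan2(d[1],d[0])));d/=np.linalg.norm(d)
print("origin from hinge",H+.105*d)
for c in [(284.8,117.9),(317.1,112.5)]: print("cheese mid",ray("top",c,.040))
b,m=blobs(im,(20,150,120),(33,255,255),10,(240,105,265,140));print(b)
E
```

```text
[177.7 200.1] [176, 192, 4, 18, 47] [0.4753 0.272  0.028 ]
[154.7 203.2] [153, 195, 5, 18, 45] [0.4694 0.3256 0.028 ]
[168.9 245.2] [166, 242, 7, 7, 38] [0.3699 0.289  0.028 ]
hinge [0.37036943 0.28951846 0.024     ] tips [0.56884811 0.35115415 0.024     ] [0.57732717 0.26345551 0.024     ] 0.08810757812668696 grips [0.4693377 0.2995152 0.03     ]
len 0.20349699374523922 yaw 5.0142557057321095
origin from hinge [0.47496759 0.29869584 0.024     ]
cheese mid [0.66737068 0.01733782 0.04      ]
cheese mid [ 0.6789233  -0.06060097  0.04      ]
[(array([251.8, 123. ]), [244, 115, 16, 18, 77])]
```

Request:
arm_command(
  steps=[
    {"linear":[-0.038,0.246,0],"turn":[0,0,0],"gripper":0.0854},
    {"linear":[-0.038,0.246,0],"turn":[0,0,0],"gripper":0.0854},
    {"linear":[-0.038,0.246,0],"turn":[0,0,0],"gripper":0.0854},
    {"linear":[-0.038,0.246,0],"turn":[0,0,0],"gripper":0.0854},
    {"linear":[-0.038,0.246,-0.06],"turn":[0,0,0],"gripper":0.0854},
    {"linear":[-0.038,0.246,-0.11],"turn":[0,0,0],"gripper":0.0854},
    {"linear":[-0.038,0.246,-0.12],"turn":[0,0,0],"gripper":0.0854},
  ],
)

```text
time_s: 7.35
eef_pos: [0.47, 0.2975, 0.0605]
tool_rot: [-0.041, 0.999, -0.002, -0.004]
contact_force: [-0.3, -0.3, -0.0]
opening: 0.0857
finger_force: 0.0
```

```bash
python3 - <<'E'
from h import *
im=get_image("side");p=proj("side",(.473,.299,.0)).astype(int);print(p)
x,y=p;cv2.imwrite("pics/s3.png",cv2.resize(im[y-60:y+40,x-70:x+70,::-1],None,fx=5,fy=5))
E
```

```text
[261 168]
```

View pics/s3.png

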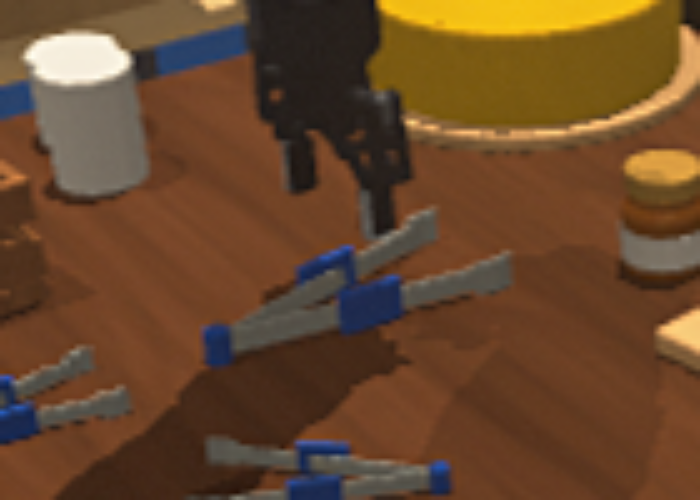

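The open fingers are above the large tongs' grips and straddle them. I'll descend and take up the grips partway.

Request:
arm_command(
  steps=[
    {"linear":[0,0.001,-0.03],"turn":[0,0,0.1],"gripper":0.0854},
    {"linear":[0,0.001,-0.05],"turn":[0,0,0.1],"gripper":0.0854},
    {"linear":[0,0.001,-0.06],"turn":[0,0,0.1],"gripper":0.0854},
    {"linear":[0,0.001,-0.06],"turn":[0,0,0.1],"gripper":0.07},
    {"linear":[0,0.001,-0.06],"turn":[0,0,0.1],"gripper":0.054},
    {"linear":[0,0.001,-0.06],"turn":[0,0,0.1],"gripper":0.054},
    {"linear":[0,0.001,-0.06],"turn":[0,0,0.1],"gripper":0.054},
    {"linear":[0,0.001,-0.06],"turn":[0,0,0.1],"gripper":0.054},
  ],
)

```text
time_s: 8.4
eef_pos: [0.4751, 0.3012, 0.0065]
tool_rot: [-0.047, 0.999, 0.001, 0.002]
contact_force: [-1.4, -0.5, 4.6]
opening: 0.0542
finger_force: 6.2
```

```bash
python3 - <<'E'
from h import *
s=read_state();print({k:np.round(s[k],3) for k in("time_s","q","eef_pos","tool_rot","opening","finger_force","contact_force")})
E
```

```text
{'time_s': np.float64(8.4), 'q': array([ 0.565,  0.431, -0.436,  0.7  , -0.   ,  0.47 ]), 'eef_pos': array([0.475, 0.301, 0.007]), 'tool_rot': array([-0.047,  0.999,  0.001,  0.002]), 'opening': np.float64(0.054), 'finger_force': np.float64(6.154), 'contact_force': array([-1.416, -0.493,  4.613])}
```

Request:
arm_command(
  steps=[
    {"linear":[0,0,0.015],"turn":[0,0,0],"gripper":0.053},
    {"linear":[0,0,0.045],"turn":[0,0,0],"gripper":0.053},
    {"linear":[0,0,0.085],"turn":[0,0,0],"gripper":0.053},
    {"linear":[0,0,0.12],"turn":[0,0,0],"gripper":0.053},
    {"linear":[0.005,-0.015,0.13],"turn":[0,0,0.1],"gripper":0.053},
    {"linear":[0.018,-0.05,0.13],"turn":[0,0,0.2],"gripper":0.053},
    {"linear":[0.033,-0.095,0.13],"turn":[0,0,0.38],"gripper":0.053},
    {"linear":[0.05,-0.14,0.13],"turn":[0,0,0.38],"gripper":0.053},
    {"linear":[0.066,-0.185,0.13],"turn":[0,0,0.38],"gripper":0.053},
    {"linear":[0.08,-0.225,0.13],"turn":[0,0,0.38],"gripper":0.053},
  ],
)

```text
time_s: 9.65
eef_pos: [0.5541, 0.0736, 0.1359]
tool_rot: [-0.074, 0.997, 0.0, 0.001]
contact_force: [0.5, 0.8, -1.4]
opening: 0.0531
finger_force: 4.4
```

Request:
arm_command(
  steps=[
    {"linear":[0.01,-0.03,-0.01],"turn":[0,0,0],"gripper":0.053},
    {"linear":[0.02,-0.055,-0.03],"turn":[0,0,0],"gripper":0.053},
    {"linear":[0.026,-0.071,-0.05],"turn":[0,0,0],"gripper":0.053},
    {"linear":[0.026,-0.071,-0.055],"turn":[0,0,0],"gripper":0.053},
    {"linear":[0.026,-0.071,-0.055],"turn":[0,0,0],"gripper":0.053},
  ],
)

```text
time_s: 10.28
eef_pos: [0.5792, 0.0047, 0.08]
tool_rot: [-0.074, 0.997, 0.0, -0.0]
contact_force: [-0.4, 0.5, -1.4]
opening: 0.0524
finger_force: 4.4
```

```bash
python3 - <<'E'
from h import *
s=read_state();print({k:np.round(s[k],3) for k in("time_s","eef_pos","tool_rot","opening","finger_force","contact_force")})
t=get_image("top");v=get_image("side")
cv2.imwrite("pics/t4r.png",t[:,:,::-1]);cv2.imwrite("pics/s4r.png",v[:,:,::-1])
a=cv2.resize(t[70:170,220:355,::-1],(800,592)[0:1]+(592,))[:, :];a=cv2.resize(t[80:150,225:345,::-1],None,fx=4,fy=4)
b=cv2.resize(v[125:205,280:400,::-1],None,fx=4,fy=4)
cv2.imwrite("pics/c4.png",np.vstack([a[:280],b[:320]]))
E
```

```text
{'time_s': np.float64(10.275), 'eef_pos': array([0.579, 0.005, 0.08 ]), 'tool_rot': array([-0.074,  0.997,  0.   , -0.   ]), 'opening': np.float64(0.052), 'finger_force': np.float64(4.413), 'contact_force': array([-0.446,  0.464, -1.439])}
```

View pics/c4.png

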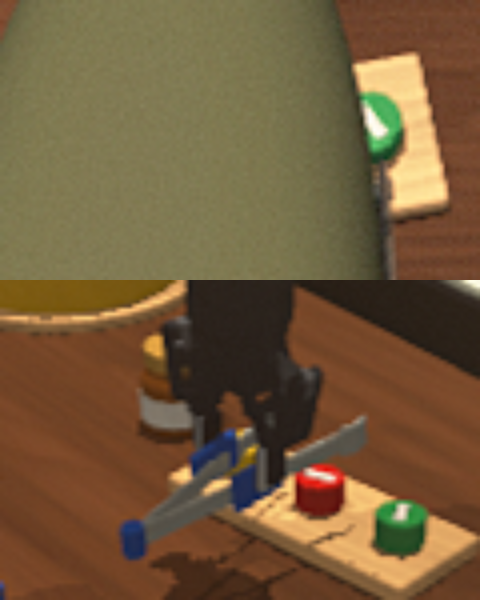

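The side view shows the tongs held level in the gripper. Their hinge is at full-frame (313,190), their right tip ends at (371,160), and red and green are ahead and below. I'll fix the held pose from those pixels.

```bash
python3 - <<'E'
from h import *
from scipy.optimize import least_squares as ls
T=np.array([.5792,.0047]);y=np.radians(8.5);d=np.array([np.cos(y),np.sin(y)]);n=np.array([-d[1],d[0]])
im=cv2.imread("pics/s4r.png")[:,:,::-1].copy()
b,m=blobs(im,(105,120,40),(125,255,255),8,(280,125,400,205))
for q in b: print(q)
P=lambda a,l,z:proj("side",[*(T+a*d+l*n),z])
# hinge pin: centre; solve along-offset s and height h of underside
hx=[q for q in b if q[0][0]<320][0][0]
r=ls(lambda v:P(-.105+v[0],0,v[1]+.012)-hx,[0,.07]);print("hinge: s,h",r.x)
# -y tip end top and bottom corner; x~.103 ahead, lateral ~-.036
for px,dz in(((371.2,159.5),.024),((371.7,166.5),0)):
    r=ls(lambda v:P(.103+v[0],-.037,v[1]+dz)-np.array(px),[0,.07]);print("tip: s,h",r.x)
# red cheese in side view: 
b,m=blobs(im,(0,170,60),(8,255,255),20,(340,150,380,190));print(b)
c=b[0][0];print("red by side, z=.031",ray("side",c,.031),"pred centre",proj("side",(.667,.017,.031)))
E
```

```text
(array([333.3, 167.3]), [328, 163, 11, 11, 53])
(array([340.9, 177. ]), [338, 172, 10, 11, 50])
(array([313. , 189.6]), [311, 185, 5, 10, 43])
hinge: s,h [0.00053153 0.06040911]
tip: s,h [-0.00181121  0.0778469 ]
tip: s,h [0.00246612 0.07617154]
[(array([359.7, 177.5]), [354, 171, 13, 13, 119])]
red by side, z=.031 [0.66826536 0.01303112 0.031     ] pred centre [358.56741721 177.10859029]
```

Request:
arm_command(
  steps=[
    {"linear":[0,-0.001,0],"turn":[-0.08,0.55,0],"gripper":0.053},
    {"linear":[0,-0.001,-0.015],"turn":[-0.08,0.55,0],"gripper":0.053},
    {"linear":[0,-0.001,-0.03],"turn":[-0.08,0.55,0],"gripper":0.053},
    {"linear":[0,-0.001,-0.038],"turn":[-0.08,0.55,0],"gripper":0.053},
    {"linear":[0,-0.001,-0.038],"turn":[-0.08,0.55,0],"gripper":0.053},
  ],
)

```text
time_s: 11.0
eef_pos: [0.5781, 0.0032, 0.0403]
tool_rot: [-0.074, 0.996, -0.003, -0.04]
contact_force: [0.2, -1.2, -1.0]
opening: 0.0531
finger_force: 4.4
```

```bash
python3 - <<'E'
from h import *
s=read_state();print({k:np.round(s[k],3) for k in("time_s","eef_pos","tool_rot","opening","finger_force","contact_force")})
v=get_image("side");cv2.imwrite("pics/s5r.png",v[:,:,::-1])
b,m=blobs(v,(105,120,40),(125,255,255),8,(280,125,400,215))
for q in b: print(q)
from scipy.optimize import least_squares as ls
T=s["eef_pos"][:2];y=np.radians(8.5);d=np.array([np.cos(y),np.sin(y)]);n=np.array([-d[1],d[0]])
hx=[q for q in b if q[0][0]<322][0][0]
r=ls(lambda w:proj("side",[*(T+(-.105+w[0])*d),w[1]+.012])-hx,[0,.03]);print("hinge: s,h",r.x)
cv2.imwrite("pics/c5.png",cv2.resize(v[135:215,295:395,::-1],None,fx=7,fy=7))
E
```

```text
{'time_s': np.float64(11.0), 'eef_pos': array([0.578, 0.003, 0.04 ]), 'tool_rot': array([-0.074,  0.996, -0.003, -0.04 ]), 'opening': np.float64(0.053), 'finger_force': np.float64(4.386), 'contact_force': array([ 0.202, -1.161, -0.972])}
(array([333.8, 179.9]), [329, 175, 11, 12, 53])
(array([342.2, 189.9]), [339, 185, 12, 11, 50])
(array([315.4, 206.6]), [313, 203, 6, 8, 40])
hinge: s,h [ 7.80615390e-03 -2.67634471e-05]
```

View pics/c5.png

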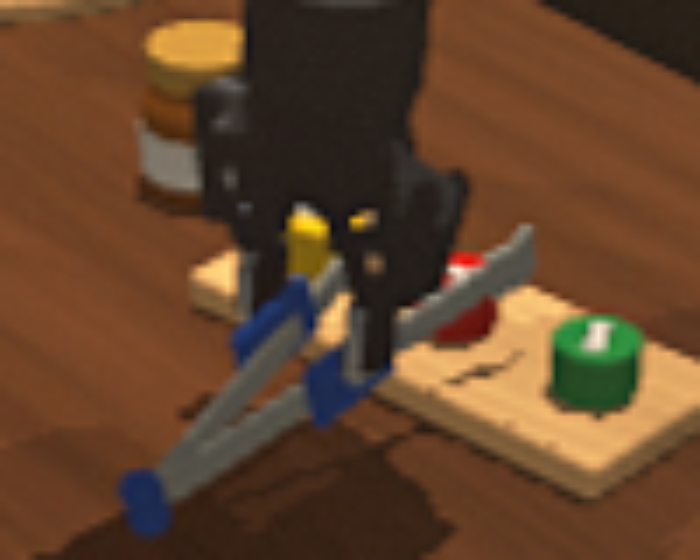

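The grip at this opening is only 4 N, so the tongs are sagging at the hinge. The hinge touches the counter at (315,207) and the tips point upward, above red. I'll lower the gripper with the hinge resting on the counter, which brings the tips down to cheese height.

Request:
arm_command(
  steps=[
    {"linear":[0,0,-0.005],"turn":[0,0,0],"gripper":0.053},
    {"linear":[0,0,-0.01],"turn":[0,0,0],"gripper":0.053},
    {"linear":[0,0,-0.015],"turn":[0,0,0],"gripper":0.053},
    {"linear":[0,0,-0.015],"turn":[0,0,0],"gripper":0.053},
  ],
)

```text
time_s: 11.55
eef_pos: [0.579, 0.0032, 0.0258]
tool_rot: [-0.074, 0.996, -0.003, -0.039]
contact_force: [-0.5, -0.5, -0.0]
opening: 0.0528
finger_force: 4.4
```

```bash
cat > fit.py <<'E'
from h import *
from scipy.optimize import least_squares as ls
def fit(v,tip=None,yaw=8.5):
    s=read_state();print({k:np.round(s[k],3) for k in("time_s","eef_pos","tool_rot","opening","finger_force","contact_force")})
    b,m=blobs(v,(105,120,40),(125,255,255),8,(280,125,400,225))
    for q in b: print(q)
    T=s["eef_pos"][:2];y=np.radians(yaw);d=np.array([np.cos(y),np.sin(y)]);n=np.array([-d[1],d[0]])
    hx=min(b,key=lambda q:q[0][0])[0]
    r=ls(lambda w:proj("side",[*(T+(-.105+w[0])*d),w[1]+.012])-hx,[0,.03]);print("hinge: s,h",r.x)
    if tip is not None:
        for px,dz in zip(tip,(.024,0)):
            r=ls(lambda w:proj("side",[*(T+(.101+w[0])*d-.037*n),w[1]+dz])-np.array(px),[0,.03]);print("tip: s,h",r.x)
E
python3 - <<'E'
from fit import *
v=get_image("side");cv2.imwrite("pics/s6r.png",v[:,:,::-1]);fit(v)
cv2.imwrite("pics/c6.png",cv2.resize(v[140:215,300:400,::-1],None,fx=8,fy=8))
E
```

```text
{'time_s': np.float64(11.6), 'eef_pos': array([0.579, 0.003, 0.026]), 'tool_rot': array([-0.074,  0.996, -0.003, -0.039]), 'opening': np.float64(0.053), 'finger_force': np.float64(4.404), 'contact_force': array([-0.739,  0.072, -1.134])}
(array([334.1, 183.7]), [329, 179, 11, 11, 49])
(array([341.5, 193.9]), [339, 189, 8, 10, 49])
(array([314.5, 207.3]), [312, 203, 6, 9, 42])
hinge: s,h [ 0.00306325 -0.00053311]
```

View pics/c6.png

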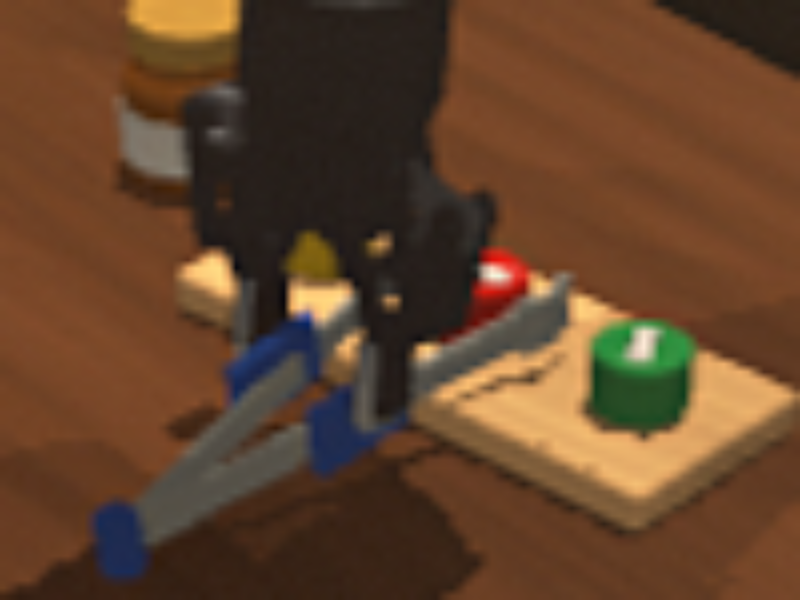

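The tongs' -y arm now passes beside red. Its tip end is at full-frame (371,175) to (371,180), and green stays clear of it on the right. I'll work out the tip height from that saved picture.

```bash
python3 - <<'E'
from fit import *
v=cv2.imread("pics/s6r.png")[:,:,::-1].copy()
fit(v,((370.8,174.2),(370.6,179.4)))
b,m=blobs(v,(0,150,40),(8,255,255),10,(340,150,380,190));print(b)
# profile of the column through the tip for its vertical extent
for u in(366,368,370): print(u,[tuple(int(a) for a in v[r,u]) for r in range(170,186)])
E
```

```text
{'time_s': np.float64(11.6), 'eef_pos': array([0.579, 0.003, 0.026]), 'tool_rot': array([-0.074,  0.996, -0.003, -0.039]), 'opening': np.float64(0.053), 'finger_force': np.float64(4.404), 'contact_force': array([-0.739,  0.072, -1.134])}
(array([334.1, 183.7]), [329, 179, 11, 11, 49])
(array([341.5, 193.9]), [339, 189, 8, 10, 49])
(array([314.5, 207.3]), [312, 203, 6, 9, 42])
hinge: s,h [ 0.00306325 -0.00053311]
tip: s,h [0.00070173 0.02747518]
tip: s,h [0.00115232 0.03274018]
[(array([361., 176.]), [355, 171, 12, 12, 48])]
366 [(115, 69, 38), (113, 69, 38), (104, 68, 37), (131, 57, 34), (225, 133, 83), (224, 154, 90), (198, 150, 103), (142, 133, 116), (90, 91, 81), (83, 80, 71), (87, 81, 72), (86, 83, 73), (80, 79, 72), (87, 82, 73), (187, 142, 92), (242, 179, 108)]
368 [(115, 68, 37), (116, 68, 37), (114, 67, 38), (108, 62, 31), (108, 58, 29), (230, 173, 109), (210, 176, 136), (109, 100, 85), (77, 75, 69), (83, 78, 70), (82, 80, 71), (76, 75, 68), (63, 69, 68), (193, 144, 93), (232, 169, 102), (188, 137, 84)]
370 [(113, 66, 37), (115, 67, 38), (115, 67, 37), (112, 62, 31), (142, 129, 111), (108, 106, 96), (97, 90, 76), (95, 85, 71), (69, 69, 65), (59, 64, 65), (76, 74, 68), (185, 138, 90), (217, 160, 99), (233, 173, 104), (190, 137, 83), (214, 157, 96)]
```

Request:
arm_command(
  steps=[
    {"linear":[0,0,0],"turn":[0,0,0],"gripper":0.048},
    {"linear":[0,0,0],"turn":[0,0,0],"gripper":0.044},
    {"linear":[0,0,0],"turn":[0,0,0],"gripper":0.041},
    {"linear":[0,0,0],"turn":[0,0,0],"gripper":0.038},
    {"linear":[0,0,0],"turn":[0,0,0],"gripper":0.036},
    {"linear":[0,0,0],"turn":[0,0,0],"gripper":0.036},
  ],
)

```text
time_s: 12.35
eef_pos: [0.5796, 0.0033, 0.0265]
tool_rot: [-0.074, 0.997, -0.003, -0.039]
contact_force: [0.8, 1.0, 0.8]
opening: 0.0365
finger_force: 23.8
```

```bash
python3 - <<'E'
from fit import *
v=get_image("side");cv2.imwrite("pics/s7r.png",v[:,:,::-1]);fit(v)
b,m=blobs(v,(0,150,40),(8,255,255),10,(340,150,380,190));print(b)
for u in(362,364,366,368,370): print(u,[tuple(int(a) for a in v[r,u]) for r in range(170,188)])
E
```

```text
{'time_s': np.float64(12.4), 'eef_pos': array([0.58 , 0.003, 0.026]), 'tool_rot': array([-0.074,  0.997, -0.003, -0.039]), 'opening': np.float64(0.037), 'finger_force': np.float64(23.794), 'contact_force': array([0.561, 0.159, 1.723])}
(array([337.7, 189.2]), [330, 181, 16, 18, 99])
(array([314. , 207.8]), [312, 204, 6, 9, 41])
hinge: s,h [ 0.00052458 -0.00130404]
[(array([362.5, 172.2]), [359, 171, 7, 4, 17]), (array([358.4, 176.8]), [355, 175, 8, 6, 19])]
362 [(110, 75, 42), (197, 49, 29), (232, 22, 11), (239, 106, 92), (248, 255, 232), (223, 130, 115), (195, 83, 71), (113, 94, 83), (78, 83, 75), (83, 79, 71), (85, 80, 71), (85, 81, 71), (81, 83, 76), (94, 72, 60), (106, 79, 49), (92, 66, 42), (226, 164, 99), (232, 172, 105)]
364 [(112, 71, 39), (113, 69, 39), (215, 42, 27), (236, 17, 9), (221, 92, 81), (191, 113, 98), (120, 108, 96), (82, 86, 76), (82, 81, 70), (86, 82, 72), (83, 80, 71), (80, 80, 74), (80, 71, 65), (96, 59, 41), (94, 67, 40), (226, 164, 101), (233, 174, 106), (228, 171, 105)]
366 [(114, 69, 37), (113, 69, 38), (105, 67, 34), (152, 98, 82), (143, 118, 107), (100, 104, 96), (66, 73, 69), (65, 68, 65), (67, 70, 67), (62, 66, 65), (109, 94, 74), (187, 142, 94), (165, 112, 68), (173, 123, 75), (229, 167, 101), (233, 175, 106), (227, 169, 103), (225, 169, 102)]
368 [(115, 67, 37), (116, 68, 37), (114, 67, 37), (111, 63, 33), (108, 66, 39), (229, 167, 101), (249, 189, 116), (248, 192, 117), (232, 172, 108), (241, 182, 112), (251, 198, 119), (233, 175, 105), (228, 169, 104), (229, 171, 105), (220, 161, 98), (223, 166, 102), (227, 169, 104), (226, 168, 103)]
370 [(113, 67, 38), (114, 66, 37), (115, 68, 39), (113, 66, 37), (109, 63, 35), (116, 68, 37), (253, 199, 120), (250, 200, 122), (246, 195, 118), (242, 187, 114), (238, 184, 112), (230, 174, 106), (223, 167, 101), (225, 167, 101), (225, 168, 102), (219, 162, 99), (222, 165, 101), (225, 168, 101)]
```

Request:
arm_command(
  steps=[
    {"linear":[0,0,0],"turn":[0,0,0],"gripper":0.0354},
    {"linear":[0,0,0],"turn":[0,0,0],"gripper":0.0354},
    {"linear":[0,0,0.005],"turn":[0,0,0],"gripper":0.0354},
    {"linear":[0,0,0.015],"turn":[0,0,0],"gripper":0.0354},
    {"linear":[0,0,0.03],"turn":[0,0,0],"gripper":0.0354},
    {"linear":[0,0,0.05],"turn":[0,0,0],"gripper":0.0354},
    {"linear":[0,0,0.07],"turn":[0,0,0],"gripper":0.0354},
    {"linear":[0,0,0.08],"turn":[0,0,0],"gripper":0.0354},
    {"linear":[0,0,0.08],"turn":[0,0,0],"gripper":0.0354},
  ],
)

```text
time_s: 13.52
eef_pos: [0.5802, 0.0032, 0.1074]
tool_rot: [-0.074, 0.997, -0.003, -0.038]
contact_force: [-0.2, 0.5, -1.4]
opening: 0.036
finger_force: 34.3
```

```bash
python3 - <<'E'
from fit import *
v=get_image("side");cv2.imwrite("pics/s8r.png",v[:,:,::-1]);fit(v)
b,m=blobs(v,(0,150,40),(8,255,255),8,(340,110,390,200));print(b)
print(proj("side",(.667,.016,.018+.08+.013)),proj("side",(.667,.016,.031)))
for nm,lo,hi,box,z in[("green",(50,120,40),(85,255,255),(360,160,400,200),.035)]:
  for im,l in((v,"now"),(cv2.imread("pics/side0.png")[:,:,::-1].copy(),"start")): print(l,blobs(im,lo,hi,12,box)[0])
E
```

```text
{'time_s': np.float64(13.575), 'eef_pos': array([0.58 , 0.003, 0.106]), 'tool_rot': array([-0.074,  0.997, -0.003, -0.038]), 'opening': np.float64(0.036), 'finger_force': np.float64(34.351), 'contact_force': array([ 0.244,  0.055, -1.447])}
(array([337.9, 165.3]), [330, 158, 17, 17, 95])
(array([313.5, 183.9]), [311, 180, 6, 9, 42])
hinge: s,h [0.00165569 0.07927969]
[(array([363.3, 148.4]), [360, 147, 8, 4, 15]), (array([358.5, 153.6]), [354, 151, 10, 7, 27])]
[359.63789196 154.39974182] [358.77382289 177.23887181]
now [(array([379.6, 186.8]), [374, 180, 13, 13, 121])]
start [(array([379.7, 186.7]), [374, 180, 13, 13, 121])]
```

Red is clear of the board in the tongs, gripped at 34 N, and green hasn't moved. I'll carry it over the dish.

Request:
arm_command(
  steps=[
    {"linear":[-0.004,-0.01,0.01],"turn":[0,0,0],"gripper":0.0354},
    {"linear":[-0.014,-0.032,0.02],"turn":[0,0,0],"gripper":0.0354},
    {"linear":[-0.028,-0.065,0.025],"turn":[0,0,0],"gripper":0.0354},
    {"linear":[-0.044,-0.103,0.025],"turn":[0,0,0],"gripper":0.0354},
    {"linear":[-0.06,-0.141,0.025],"turn":[0,0,0],"gripper":0.0354},
    {"linear":[-0.076,-0.179,0.025],"turn":[0,0,0],"gripper":0.0354},
    {"linear":[-0.092,-0.215,0.025],"turn":[0,0,0],"gripper":0.0354},
    {"linear":[-0.105,-0.246,0.025],"turn":[0,0,0],"gripper":0.0354},
    {"linear":[-0.115,-0.269,0.025],"turn":[0,0,0],"gripper":0.0354},
    {"linear":[-0.121,-0.283,0.025],"turn":[0,0,0],"gripper":0.0354},
  ],
)

```text
time_s: 14.82
eef_pos: [0.4568, -0.2817, 0.1317]
tool_rot: [-0.073, 0.997, -0.003, -0.039]
contact_force: [0.5, -0.5, -1.2]
opening: 0.0357
finger_force: 34.4
```

Request:
arm_command(
  steps=[
    {"linear":[-0.002,-0.005,0],"turn":[0,0,0],"gripper":0.0354},
    {"linear":[-0.002,-0.005,0],"turn":[0,0,0],"gripper":0.0354},
    {"linear":[-0.002,-0.005,0],"turn":[0,0,0],"gripper":0.0354},
  ],
)

```text
time_s: 15.2
eef_pos: [0.4567, -0.2841, 0.1313]
tool_rot: [-0.074, 0.996, -0.003, -0.039]
contact_force: [0.7, 0.1, -0.9]
opening: 0.0359
finger_force: 34.4
```

```bash
python3 - <<'E'
from h import *
s=read_state();print({k:np.round(s[k],3) for k in("time_s","q","eef_pos","tool_rot","opening","finger_force","contact_force")})
v=get_image("side");t=get_image("top")
cv2.imwrite("pics/s9r.png",v[:,:,::-1]);cv2.imwrite("pics/t9r.png",t[:,:,::-1])
X=(.545,-.272)
print("exp red side",proj("side",(*X,.136)),"top",proj("top",(*X,.149)))
b,_=blobs(v,(0,150,40),(8,255,255),8,(340,160,460,270));print("red side",b,[ray("side",q[0],.136).round(3) for q in b])
b,_=blobs(t,(0,150,40),(8,255,255),8,(330,100,480,240));print("red top",b,[ray("top",q[0],.149).round(3) for q in b])
b,m=blobs(v,(0,0,140),(180,45,255),40,(340,190,450,300));print("dish side",b,"exp",proj("side",(*X,.011)))
t0=cv2.imread("pics/top0.png")[:,:,::-1].copy()
for nm,lo,hi,box in[("green",(50,120,40),(85,255,255),(230,90,345,155)),("yel",(22,190,120),(32,255,255),(240,105,265,140)),("yel",(20,150,120),(33,255,255),(240,105,265,140)),("jarcap",(12,150,150),(22,255,255),(183,96,212,125)),("redboard",(0,170,80),(6,255,255),(230,90,345,155))]:
  for im in(t0,t): print(nm,blobs(im,lo,hi,12,box)[0])
E
```

```text
{'time_s': np.float64(15.2), 'q': array([-0.527,  0.31 , -0.29 ,  1.032, -0.048, -0.674]), 'eef_pos': array([ 0.457, -0.284,  0.131]), 'tool_rot': array([-0.074,  0.996, -0.003, -0.039]), 'opening': np.float64(0.036), 'finger_force': np.float64(34.395), 'contact_force': array([ 0.727,  0.133, -0.866])}
exp red side [398.81214454 204.48975865] top [417.73567341 150.03676701]
red side [(array([392.6, 200.2]), [391, 198, 4, 5, 12]), (array([405.4, 200.6]), [403, 198, 5, 6, 16])] [array([ 0.546, -0.25 ,  0.136]), array([ 0.569, -0.27 ,  0.136])]
red top [(array([414.3, 145.5]), [409, 140, 15, 16, 105])] [array([ 0.555, -0.265,  0.149])]
dish side [(array([396. , 244.4]), [374, 236, 43, 21, 470])] exp [394.59460626 245.02345498]
green [(array([317. , 112.4]), [310, 104, 15, 17, 164])]
green [(array([317. , 112.4]), [310, 104, 15, 17, 164])]
yel []
yel []
yel [(array([251.8, 123. ]), [244, 115, 16, 18, 77])]
yel [(array([251.6, 122.2]), [244, 115, 16, 16, 113])]
jarcap [(array([192. , 114.6]), [185, 102, 22, 20, 40])]
jarcap [(array([186.5, 111. ]), [185, 102, 6, 18, 25])]
redboard [(array([284.9, 117.7]), [277, 109, 16, 18, 160])]
redboard []
```

Request:
arm_command(
  steps=[
    {"linear":[-0.005,-0.003,0],"turn":[0,0,0],"gripper":0.0354},
    {"linear":[-0.005,-0.003,0],"turn":[0,0,0],"gripper":0.0354},
    {"linear":[-0.005,-0.003,0],"turn":[0,0,0],"gripper":0.0354},
    {"linear":[-0.005,-0.003,0],"turn":[0,0,0],"gripper":0.0354},
  ],
)

```text
time_s: 15.8
eef_pos: [0.4515, -0.2877, 0.1313]
tool_rot: [-0.074, 0.997, -0.003, -0.039]
contact_force: [-0.3, 0.8, -1.7]
opening: 0.0363
finger_force: 34.4
```

```bash
python3 - <<'E'
from h import *
t=get_image("top");v=get_image("side");t0=cv2.imread("pics/top0.png")[:,:,::-1].astype(int)
b,_=blobs(t,(0,150,40),(8,255,255),8,(330,100,480,240));print("red top",b,"exp",proj("top",(.545,-.272,.149)))
b,m=blobs(t,(0,0,140),(180,60,255),40,(370,130,450,220));print("dish top",b)
s=read_state();print(s["time_s"],s["eef_pos"],s["finger_force"])
v0=cv2.imread("pics/side0.png")[:,:,::-1].astype(int)
print("jar diff (side)",np.abs(v.astype(int)-v0)[138:166,312:334].mean(),"yellow",np.abs(v.astype(int)-v0)[160:178,333:349].mean())
print(finish_job())
E
```

```text
red top [(array([416.9, 148.6]), [411, 142, 16, 17, 126])] exp [417.73567341 150.03676701]
dish top [(array([397.5, 163.7]), [385, 144, 27, 42, 751])]
15.9 [ 0.45148959 -0.28779491  0.13131035] 34.39472258090973
jar diff (side) 11.883116883116884 yellow 13.512731481481481
the job is handed in; nothing more can be done
None
```

I handed the job in at 15.9 s: the dish is wholly on the mat, about 13 mm off its centre, and the tongs hold the red cheese at 34 N over its middle, an estimated 10 cm above the rim; green and yellow read as unmoved, but my last pixel check on the jar was inconclusive, though the arm never worked near it.

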